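Grease a shaft bearing with the push-type grease gun

TASK

Grease the shaft bearing that sits next to the belt pulley: lift the push-type grease gun out of the wooden tool block, press its coupler squarely onto that bearing's leaning grease nipple until it snaps into place, then keep pushing the gun along the nipple's axis against its spring until the nozzle is nearly all the way in. Finish while still gripping the gun and holding it pressed in there, and leave the other things on the bench where they are.

Things in the scene. Friction and masses are not known exactly. Their poses are not given: they have to be found in the camera images.
- gun: push-type grease gun, a round metal tool 170 mm long, 0.5 kg +-20 %, nose down in the tool block. Origin on its axis at the flat underside of the front cap, which rests on the block; z along the axis to the rear (up at the start); turn about z is of no matter. Along z, mm: cap dia 36, 0 to 14; barrel dia 30 to 64; collar dia 48, 64 to 70; ribbed grip dia 30, 70 to 118; rear cap to 124
- gun_grip (a point): point on the gun's axis in the ribbed grip, dia 30 mm, to be gripped: z = 93 mm in the gun's frame, 23 mm behind the rear face of the hand-stop collar, which stands out 9 mm all round; the fingertips may bear down on it
- nozzle (a joint): how far the nozzle is pushed back into the barrel against its spring, m: 0 = fully out, 0.014 = end of stroke. The spring takes 13 N to start moving, 20 N at the end
- coupler_mouth (a point): centre of the coupler's open mouth, z = -46 mm in the gun's frame with the nozzle fully out. The nozzle has a stem dia 12, then the coupler, dia 23 and 24 mm long; its mouth is 15 mm wide inside. 5 mm in, four spring jaws leave a 6.8 mm gap; they give way to the nipple's ball at 7 to 9 N of push, then close behind it
- coupler_seat (a point): point on the coupler's axis where the ball's centre lies once snapped in: 9.6 mm inside the mouth, z = -36.4 mm in the gun's frame with the nozzle fully out; it goes back with the nozzle
- nipple: steel grease nipple, fixed on the bearing next to the belt pulley. Origin where its 16 mm hexagon meets the housing; z points straight out along the nipple, leaning 35 degrees from vertical, roughly towards the robot. Along z, mm: hexagon 0 to 8, neck dia 6, ball dia 10 centred at 20, top at 25. The gun has free room around this axis
- nipple_head (a point): centre of that nipple's 10 mm ball, 20 mm along z from the nipple's origin, about 92 mm above the bench
- shaft_unit: bearing unit fixed to the bench: dark plate 180 x 190 x 10 mm, two grey pillow blocks (feet 140 x 38 mm, 82 mm high) at y = -60 and +60 mm, 25 mm shaft along y 46.5 mm up, 80 mm grey pulley at y = 108 to 128 mm. Each block has a nipple leaning 35 degrees to -x; the one at y = +60, by the pulley, is to be greased. Origin under the plate's middle
- tool_block: wooden block 100 x 150 x 60 mm fixed to the bench, origin at the centre of its underside, z up. The hole in the middle of its top, 28 mm wide and 52 mm deep, holds the gun's nozzle; drill bits and hex keys stand 55 mm either side of it along y, up to 42 mm above the top
- spanner: open spanner 160 mm long lying flat on the bench nearer the robot; a bystander
- grease_tin: closed grey tin, 74 mm across, 85 mm high, standing beyond the work; origin at the centre of its underside; a bystander
- spare_bearing: loose steel ball-bearing ring, 52 mm across, 15 mm high, lying flat beyond the work; a bystander
Not all that is in view belongs to the job. Of the things that look like the tool_block, the middle-sized one is meant.

How it is judged:
On the way, in this order (a step that is already met when the one before it is completed fails the run):
1. the gun is lifted until its coupler is clear of the tool block (height (world z) of coupler_mouth above 0.062 m and contact force between gun and tool_block below 0.1 N and contact force between gun and the fingers above 2 N), for 0.1 s.
2. the coupler has snapped squarely onto the nipple next to the pulley (distance between coupler_seat and nipple_head below 0.0035 m and angle between the z axis of gun and the z axis of nipple, either way round below 0.14 rad), for 0.05 s.
At the end, for the whole second after the job is handed in: Still snapped in place: ball centre within 3.5 mm of its seat in the coupler; gun's axis within 0.14 rad (8 degrees) of the nipple's; nozzle pushed in more than 10 of its 14 mm; gun bears on the nipple with more than 12 N; the fingers still grip the gun (more than 5 N) (all of step 2 and value of joint nozzle above 0.01 m and contact force between gun and nipple above 12 N and contact force between gun and the fingers above 5 N); the arm keeps its last pose, push and grip.
It fails at once if the spanner is moved more than 30 mm (distance of spanner from where it was at the start of the episode above 0.03 m).
It fails at once if the grease tin is moved more than 30 mm (distance of grease_tin from where it was at the start of the episode above 0.03 m).
It fails at once if the spare bearing is moved more than 30 mm (distance of spare_bearing from where it was at the start of the episode above 0.03 m).
It also fails if it takes over 45 s, if anything falls off the work surface, if the arm or the gripper's body presses on something with over 40 N, if the wrist force passes 120 N, or if a joint passes its speed limit or range.

ROBOT

A 7-joint arm with a two-finger parallel gripper is mounted at the origin on the work surface. World frame = base frame: x ahead of the robot, y to its left, z up, the work surface at z = 0. Lengths are in m, angles in rad, forces in N, time in s.
With the tool pointing down it reaches from about 0.35 to 0.9 m from the base axis. Payload 8.1 kg.
Tool frame: the origin (TCP) lies at the very end of the fingers, on their centre line; the grasp point (between the pads) lies 19 mm behind it (grip_point_offset is the distance from the TCP to the grasp point, in m); z points along the fingers, x is the direction in which the jaws open and shut, and the axes are right-handed (so a half turn about z gives the same grasp; the last joint's range is limited). The gripper opens to 92 mm and grips with 3 to 60 N. Pads are 19 mm wide; open, the fingers measure 130 mm over their backs; the gripper's body (75 mm by 190 mm) begins 47 mm behind the grasp point.
Start: joints at [1.215, 0.434, 0.025, 1.573, -0.012, 1.134, -0.075], TCP at [0.156, -0.605, 0.227] pointing down, gripper open.
Joint ranges: [-2.62, 2.62], [-0.44, 2.09], [-1.27, 1.32], [0.08, 2.57], [-1.32, 4.46], [0.12, 2], [-2.74, 2.74]. Speed limits (rad/s): [2.22, 2.22, 3.01, 3.01, 3.14, 3.14, 3.14].

INTERFACE

Orientations are given as a rotation vector (axis times angle).
In Python, from cell import observe, get_image, camera_model, sign_off, grip_point_offset gives the robot as it stands.
- The arm moves only by the tool play_rows, never from a script. Its argument "rows" is a list of rows, each a list of 7 numbers: the shift along the tool's x, y, z as a fraction of full scale, then the turn, a rotation vector about the tool's x, y, z as a fraction of full scale, then the closure, from -1 (fully open) to 1 (shut). A call has 1 to 5 rows; each row shifts and turns the pose as measured when the row begins, along the tool's axes as they then stand; what a row does not reach is not made up. Full scale, the value 1, is 0.15 m for a shift and 0.5 rad for a turn. A row lasts 1/10 s, in which the tool goes at most 50 mm and 8.59 degrees, less where a joint would pass 70% of its speed; a pose out of reach is approached as far as the arm can. A call with a number of a shift or a turn outside -1 to 1 is refused whole. A call with a gripper value outside its range is refused whole. The fingers move at their own pace and stop on an object; "force" is the grip in N (left out, the last holds). Time passes only in rows, so rows that do not move let the fingers close. It gives the time, the measured TCP pose, the force and the opening at its end, in the units of the state.
- observe(): the state, without advancing time (a new reading comes with each control period).
- get_image(name): name is "scene" or "top" or "wrist"; returns the picture (480x640x3 uint8, blue, green, red); there is no depth.
- camera_model(name): a dict with "K" (3x3 intrinsics, pixels), "dist" ([k1, k2, p1, p2, k3] as OpenCV has them; the pictures are not rectified), "R" (3x3) and "t" (3): a world point X has camera coordinates R X + t. Camera axes: x right, y down, z forward; pixel columns grow to the right and rows downward; lengths in m; the calibration is good to about 2 mm. A picture is of the moment at which its call begins: read the wrist's pose just before it. camera_model takes no time and is no camera call; for the wrist camera it gives the pose at the moment of the call.
- sign_off(): hands the job in, once; it reports no verdict.
The state is a dict: "clock": time; "joints": joint angles; "dq": joint speeds; "joint_efforts": joint torques, N m; "position": TCP position; "ee_rot": TCP orientation; "force": force on the tool from outside, world axes, zero at the start; "ft_torque": the same for the moment, N m; "width": opening from 0.0 (shut) to 1.0 (fully open).
Only numpy, scipy, OpenCV 4.12 (cv2) and the standard library are available. Lean on these libraries where they do the work, as an engineer would, in place of code of your own. Each camera call takes 0.05 s, during which the arm holds its last target.

## Working session

There is one attempt and no reset: what is moved stays moved. The work goes in short steps, Python scripts to look and compute and a tool call to move; the robot and the scene stay as the last step left them, time stands still between calls to the robot, and variables do not carry over. Pictures are saved under pics/ and viewed, and the job is handed in when it is done.

Besides the shell and the picture viewer there is one more tool, called after "Request:" by a JSON object that holds its "method" and its "body", one argument or row to a line. play_rows: Moves the arm, as the interface text tells. Its arguments: {"type":"object","properties":{"rows":{"type":"array","items":{"type":"array","items":{"type":"number"}}},"force":{"type":"number"}},"required":["rows"]}

```bash
ls; mkdir -p pics; python3 - <<'E'
from cell import *
import cv2,json
print(observe()); print(grip_point_offset)
for n in ("scene","top","wrist"):
    m=camera_model(n); print(n,m)
    cv2.imwrite(f"pics/{n}0.png",get_image(n))
E
```

```text
pics
{'clock': 0.0, 'joints': array([ 1.21541039,  0.43520567,  0.02499143,  1.57411364, -0.01163697,
        1.13398492, -0.07508298]), 'dq': array([ 9.25936993e-04,  8.54918335e-05,  1.81148538e-03, -1.96170224e-03,
        3.84653737e-04,  5.08411283e-04,  1.60028772e-03]), 'joint_efforts': array([ 7.52431934e-04, -6.67855024e+01,  9.85053889e-01, -3.14446843e+01,
       -6.07490167e-02,  4.30946262e-02,  1.50095930e-04]), 'position': array([ 0.15613029, -0.604651  ,  0.22594953]), 'ee_rot': array([-2.48298267e+00,  1.92326976e+00,  2.05089748e-03]), 'force': array([-0.3428953 , -0.07103401,  0.39130179]), 'ft_torque': array([ 0.00655411, -0.0117513 ,  0.00379249]), 'width': 1.0016915643572057}
0.0188
scene {'K': array([[503.22607222,   0.        , 326.08752339],
       [  0.        , 503.22607222, 238.5964131 ],
       [  0.        ,   0.        ,   1.        ]]), 'dist': array([-0.12576288,  0.        ,  0.        ,  0.        ,  0.        ]), 'R': array([[ 0.53776046,  0.84293695, -0.01646153],
       [ 0.49330562, -0.33042342, -0.80465516],
       [-0.68371285,  0.42459116, -0
[... 257 characters left out ...]
,  0.       ,  0.       ,  0.       ,  0.       ]), 'R': array([[-0.0287077 , -0.99946498,  0.01567262],
       [-0.99151181,  0.02648321, -0.12729092],
       [ 0.12680775, -0.01919381, -0.9917416 ]]), 't': array([0.12880116, 0.58623589, 0.91348274])}
wrist {'K': array([[332.42876542,   0.        , 320.12926944],
       [  0.        , 332.42876542, 237.23821149],
       [  0.        ,   0.        ,   1.        ]]), 'dist': array([-0.0266328,  0.       ,  0.       ,  0.       ,  0.       ]), 'R': array([[ 0.24930889, -0.96842334, -0.0011434 ],
       [-0.93707417, -0.24153607,  0.25209587],
       [-0.2444117 , -0.06177829, -0.96770159]]), 't': array([-0.62561762, -0.03124707,  0.38904487])}
```

View pics/scene0.png

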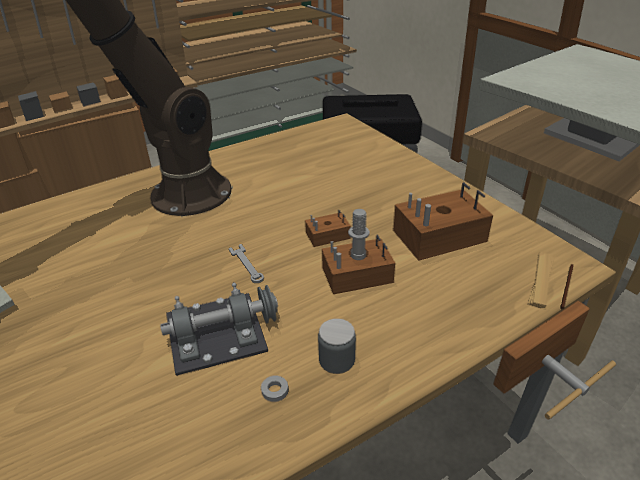

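View pics/top0.png

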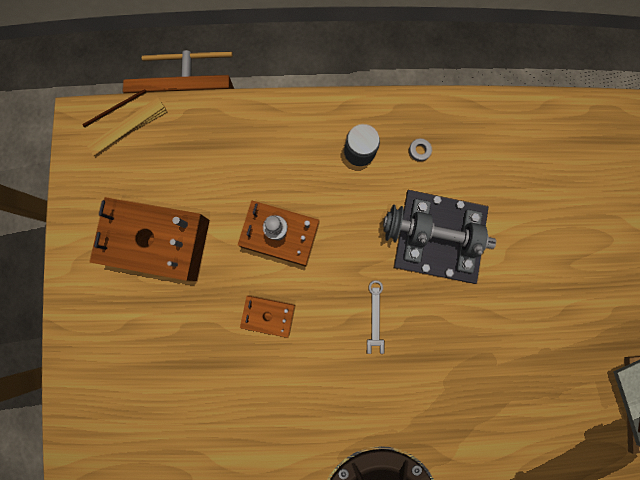

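View pics/wrist0.png

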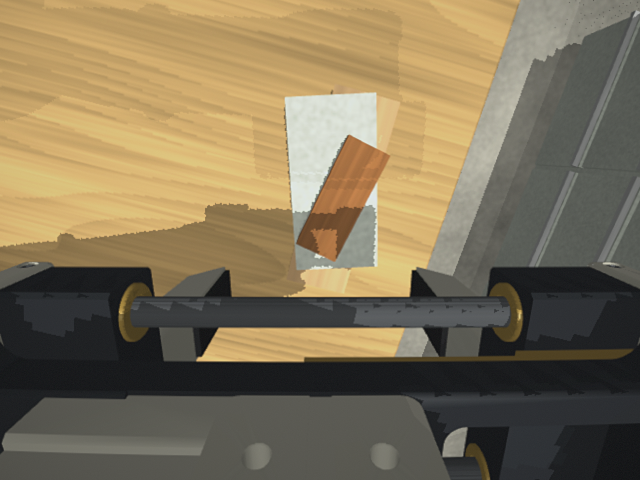

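The top view shows the gun in the middle block near (275,228). The shaft unit is near (440,237), with the pulley on its left at x≈390. I'll zoom in on both.

```bash
cat > h.py <<'E'
import numpy as np, cv2
from cell import *
from scipy.spatial.transform import Rotation as Ro
def ray(m,p):
    u=cv2.undistortPoints(np.array([[p]],float),m["K"],m["dist"])[0,0]
    d=m["R"].T@np.array([u[0],u[1],1.]); return -m["R"].T@m["t"], d/np.linalg.norm(d)
def onz(m,p,z):
    o,d=ray(m,p); return o+d*(z-o[2])/d[2]
def tri(L):
    A=np.zeros((3,3));b=np.zeros(3)
    for m,p in L:
        o,d=ray(m,p);P=np.eye(3)-np.outer(d,d);A+=P;b+=P@o
    X=np.linalg.solve(A,b)
    return X,[np.linalg.norm((np.eye(3)-np.outer(ray(m,p)[1],ray(m,p)[1]))@(X-ray(m,p)[0])) for m,p in L]
def proj(m,X):
    return cv2.projectPoints(np.array(X,float).reshape(-1,1,3),cv2.Rodrigues(m["R"])[0],m["t"],m["K"],m["dist"])[0].reshape(-1,2)
def crop(im,x0,y0,x1,y1,s,fn):
    cv2.imwrite(fn,cv2.resize(im[y0:y1,x0:x1],None,fx=s,fy=s,interpolation=cv2.INTER_CUBIC))
E
python3 - <<'E'
from h import *
t=cv2.imread("pics/top0.png");s=cv2.imread("pics/scene0.png")
crop(t,380,180,500,290,6,"pics/t_unit.png")
crop(t,230,190,330,280,8,"pics/t_gun.png")
crop(s,155,270,290,380,5.9,"pics/s_unit.png")
crop(s,310,195,410,300,5.7,"pics/s_gun.png")
E
```

```text
(no output)
```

View pics/t_unit.png

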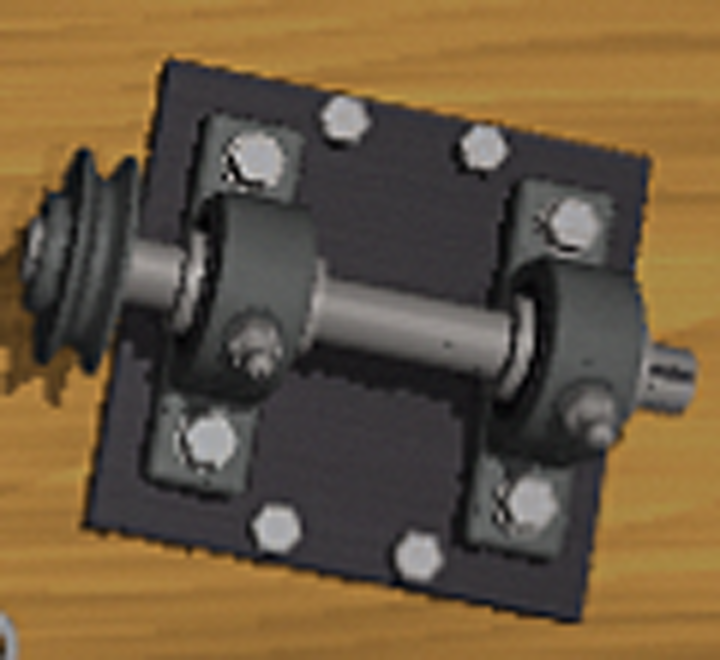

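View pics/t_gun.png

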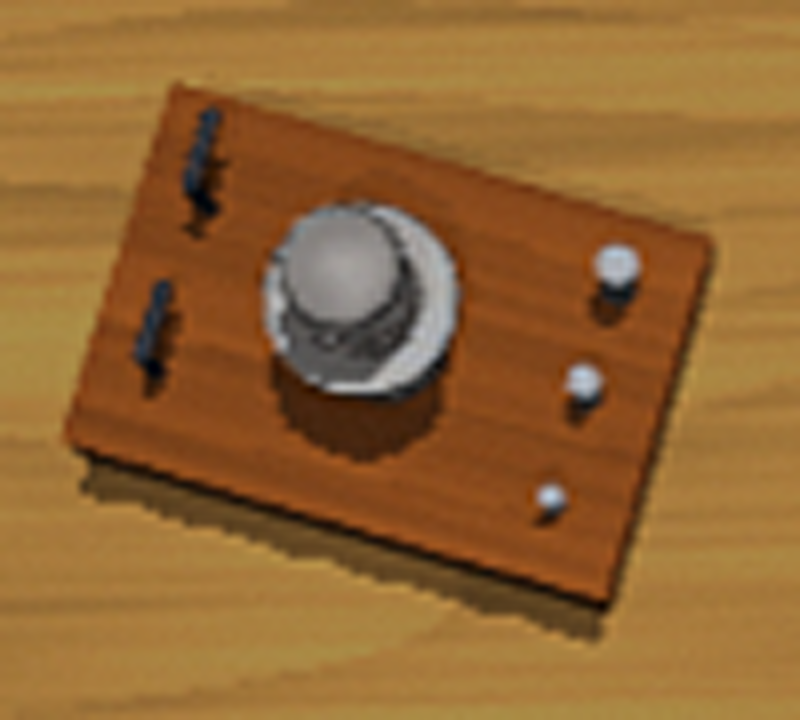

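View pics/s_unit.png

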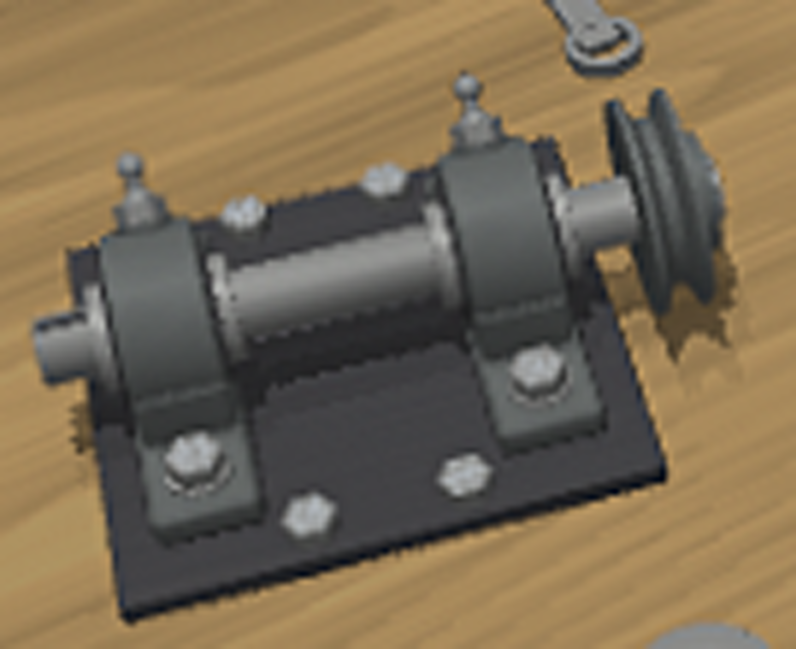

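View pics/s_gun.png

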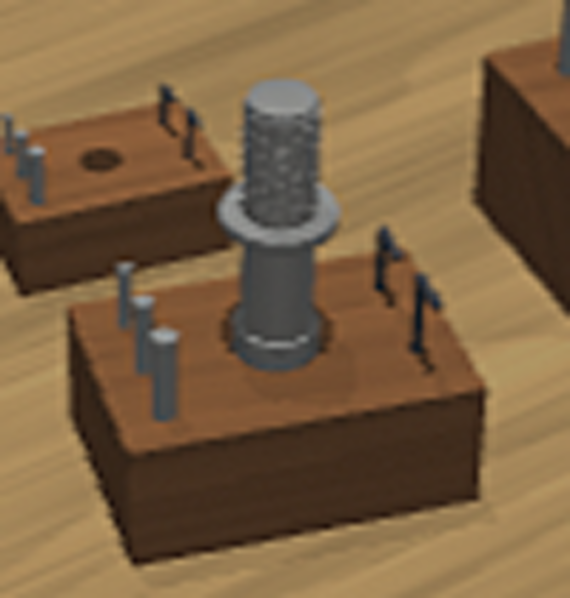

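Crop readings:
- **Gun:** the rear cap centre is at (342,265) in the top crop.
- **Target ball:** it is at (262,365) in the top crop and (467,85) in the scene crop.
- **Corners:** both the plate and block corners are visible in the top crops.

Next I'll triangulate these.

```bash
python3 - <<'E'
from h import *
np.set_printoptions(precision=4,suppress=True)
T=camera_model("top");S=camera_model("scene")
f=lambda c,s,x0,y0:(x0+(c[0]+.5)/s-.5,y0+(c[1]+.5)/s-.5)
tu=lambda c:f(c,6,380,180); tg=lambda c:f(c,8,230,190); su=lambda c:f(c,5.9,155,270); sg=lambda c:f(c,5.7,310,195)
P=[onz(T,tu(c),.01) for c in [(170,60),(650,157),(582,620),(85,525)]]
print("plate",P,[np.linalg.norm(P[i]-P[i-1]) for i in range(4)])
c=np.mean(P,0); ydir=(P[0]-P[1]+P[3]-P[2]); xd=(P[0]-P[3]+P[1]-P[2])
print("centre",c,"yaw",np.arctan2(-ydir[0],ydir[1]),np.arctan2(xd[1],xd[0]))
B=[onz(T,tg(c),.06) for c in [(175,85),(712,235),(608,605),(70,445)]]
print("block",np.mean(B,0),[np.linalg.norm(B[i]-B[i-1]) for i in range(4)])
xd=B[0]-B[3]+B[1]-B[2]; print("byaw",np.arctan2(xd[1],xd[0]))
print("ball",tri([(T,tu((262,365))),(S,su((467,85)))]))
print("ball2",tri([(T,tu((600,432))),(S,su((130,165)))]))
print("guncap",tri([(T,tg((342,265))),(S,sg((284,97)))]), onz(T,tg((342,265)),.184))
print("collar", onz(T,tg((362,297)),.130))
print("hex keys", [onz(T,tg(c),.1) for c in [(210,110),(163,285),(617,262),(584,380),(550,495)]])
E
```

```text
plate [array([ 0.6898, -0.0876,  0.01  ]), array([ 0.6485, -0.2707,  0.01  ]), array([ 0.4747, -0.2313,  0.01  ]), array([ 0.5158, -0.0464,  0.01  ])] [np.float64(0.178739826345318), np.float64(0.18773196197241424), np.float64(0.17827742003122166), np.float64(0.18935645886814803)]
centre [ 0.5822 -0.159   0.01  ] yaw -0.22027208330871145 -0.2276408644067615
block [0.5935 0.2024 0.06  ] [np.float64(0.0994293993214829), np.float64(0.14809668944026053), np.float64(0.10126204942953282), np.float64(0.14714400000662875)]
byaw -0.29383920831562266
ball (array([ 0.5641, -0.0945,  0.094 ]), [np.float64(0.00020676417542272825), np.float64(0.00020676417542278121)])
ball2 (array([ 0.5377, -0.2113,  0.0937]), [np.float64(0.0005595782425633448), np.float64(0.0005595782425633206)])
guncap (array([0.5949, 0.2038, 0.1824]), [np.float64(0.00023882344105589654), np.float64(0.00023882344105587074)]) [0.5945 0.2035 0.184 ]
collar [0.595  0.2037 0.13  ]
hex keys [array([0.6484, 0.2441, 0.1   ]), array([0.6039, 0.2564, 0.1   ]), array([0.6066, 0.1419, 0.1   ]), array([0.5769, 0.1509, 0.1   ]), array([0.5482, 0.1601, 0.1   ])]
```

The measurements check out against the given sizes:
- The plate comes out at 178×189 mm and the block at 100×148 mm.
- The balls are 120 mm apart, which gives a unit yaw of -0.222.
- The ball height measures 94 mm against about 92 mm given.

Next I'll fly over the nipple to look at it with the wrist camera on the way to the gun. I'll write a planner helper first.

```bash
cat >> h.py <<'E'
np.set_printoptions(precision=4,suppress=True)
def pose():
    o=observe(); return np.array(o["position"]),Ro.from_rotvec(o["ee_rot"]),o
def down(az): # tool down, tool x at azimuth az
    return Ro.from_matrix(np.array([[np.cos(az),np.sin(az),0],[np.sin(az),-np.cos(az),0],[0,0,-1]]).T)
def tooln(n,az_n): # tool z=-n, tool x as near horizontal-azimuth az as can be
    z=-n/np.linalg.norm(n); x=np.array([np.cos(az_n),np.sin(az_n),0]); x-=z*(x@z); x/=np.linalg.norm(x)
    return Ro.from_matrix(np.array([x,np.cross(z,x),z]).T)
def plan(pt,Rt,g,step=.045,ang=.14,n=None):
    p,R,o=pose()
    d=pt-p; rv=(R.inv()*Rt).as_rotvec()
    N=n or max(1,int(np.ceil(max(np.linalg.norm(d)/step,np.linalg.norm(rv)/ang))))
    print("clock",round(o["clock"],2),"p",p,"d",d,"rv",rv,"N",N,"F",o["force"],"w",o["width"])
    for k in range(N):
        Rk=R*Ro.from_rotvec(rv*k/N)
        v=Rk.inv().apply(d/N)/.15
        print([*(float(x) for x in np.round(v,3)),*(float(x) for x in np.round(rv/N/.5,3)),g])
def az(): 
    x=pose()[1].as_matrix()[:,0]; return np.arctan2(x[1],x[0])
E
python3 - <<'E'
from h import *
print(az())
plan(np.array([.56,-.09,.24]),down(-.17),-1)
E
```

```text
-1.3181767752005353
clock 0.15 p [ 0.1562 -0.6048  0.2262] d [0.4038 0.5148 0.0138] rv [-0.0006  0.0011 -1.1482] N 15 F [-0.1072 -0.3458 -0.3156] w 1.000144490202799
[-0.177, -0.231, -0.006, -0.0, 0.0, -0.153, -1]
[-0.159, -0.244, -0.006, -0.0, 0.0, -0.153, -1]
[-0.139, -0.255, -0.006, -0.0, 0.0, -0.153, -1]
[-0.119, -0.265, -0.006, -0.0, 0.0, -0.153, -1]
[-0.099, -0.273, -0.006, -0.0, 0.0, -0.153, -1]
[-0.078, -0.28, -0.006, -0.0, 0.0, -0.153, -1]
[-0.056, -0.285, -0.006, -0.0, 0.0, -0.153, -1]
[-0.034, -0.289, -0.006, -0.0, 0.0, -0.153, -1]
[-0.012, -0.291, -0.006, -0.0, 0.0, -0.153, -1]
[0.01, -0.291, -0.006, -0.0, 0.0, -0.153, -1]
[0.033, -0.289, -0.006, -0.0, 0.0, -0.153, -1]
[0.055, -0.286, -0.006, -0.0, 0.0, -0.153, -1]
[0.076, -0.281, -0.006, -0.0, 0.0, -0.153, -1]
[0.098, -0.274, -0.006, -0.0, 0.0, -0.153, -1]
[0.118, -0.266, -0.006, -0.0, 0.0, -0.153, -1]
```

Request:
{"method": "play_rows", "body": {
  "rows": [
    [-0.177,-0.231,-0.006,0,0,-0.153,-1],
    [-0.159,-0.244,-0.006,0,0,-0.153,-1],
    [-0.139,-0.255,-0.006,0,0,-0.153,-1],
    [-0.119,-0.265,-0.006,0,0,-0.153,-1],
    [-0.099,-0.273,-0.006,0,0,-0.153,-1]
  ]
}}

```text
clock: 0.65
position: [0.288, -0.4322, 0.2282]
ee_rot: [2.803, -1.415, -0.007]
force: [1.3, 0.0, 0.1]
width: 0.999
```

```bash
python3 - <<'E'
from h import *
print(az())
plan(np.array([.56,-.09,.24]),down(-.17),-1)
E
```

```text
-0.9349034361545187
clock 0.65 p [ 0.288  -0.4322  0.2282] d [0.272  0.3422 0.0118] rv [ 0.0022  0.0047 -0.7649] N 10 F [1.3006 0.0175 0.0643] w 0.9994955630580126
[-0.076, -0.281, -0.009, 0.0, 0.001, -0.153, -1]
[-0.054, -0.286, -0.009, 0.0, 0.001, -0.153, -1]
[-0.032, -0.29, -0.009, 0.0, 0.001, -0.153, -1]
[-0.01, -0.291, -0.009, 0.0, 0.001, -0.153, -1]
[0.012, -0.291, -0.008, 0.0, 0.001, -0.153, -1]
[0.035, -0.289, -0.008, 0.0, 0.001, -0.153, -1]
[0.057, -0.286, -0.008, 0.0, 0.001, -0.153, -1]
[0.078, -0.281, -0.008, 0.0, 0.001, -0.153, -1]
[0.1, -0.274, -0.008, 0.0, 0.001, -0.153, -1]
[0.12, -0.265, -0.008, 0.0, 0.001, -0.153, -1]
```

Request:
{"method": "play_rows", "body": {
  "rows": [
    [-0.076,-0.281,-0.009,0,0,-0.153,-1],
    [-0.054,-0.286,-0.009,0,0,-0.153,-1],
    [-0.032,-0.29,-0.009,0,0,-0.153,-1],
    [-0.01,-0.291,-0.009,0,0,-0.153,-1],
    [0.012,-0.291,-0.008,0,0,-0.153,-1]
  ]
}}

```text
clock: 1.15
position: [0.4262, -0.2522, 0.2342]
ee_rot: [3.028, -0.833, -0.008]
force: [1.9, -0.3, 0.0]
width: 0.999
```

Request:
{"method": "play_rows", "body": {
  "rows": [
    [0.035,-0.289,-0.008,0,0,-0.153,-1],
    [0.057,-0.286,-0.008,0,0,-0.153,-1],
    [0.078,-0.281,-0.008,0,0,-0.153,-1],
    [0.1,-0.274,-0.008,0,0,-0.153,-1],
    [0.12,-0.265,-0.008,0,0,-0.153,-1]
  ]
}}

```text
clock: 1.65
position: [0.5622, -0.0707, 0.2395]
ee_rot: [3.133, -0.219, -0.009]
force: [0.4, -0.4, 0.0]
width: 0.999
```

Request:
{"method": "play_rows", "body": {
  "rows": [
    [0,0,0,0,0,0,-1]
  ]
}}

```text
clock: 1.75
position: [0.5647, -0.0638, 0.2395]
ee_rot: [-3.132, 0.203, 0.007]
force: [-0.1, 0.3, 0.1]
width: 0.998
```

```bash
python3 - <<'E'
from h import *
import pickle
p,R,o=pose(); print(p,az(),o["joints"])
m=camera_model("wrist"); im=get_image("wrist"); cv2.imwrite("pics/w1.png",im); pickle.dump(m,open("w1.pkl","wb"))
print(proj(m,[.5641,-.0945,.094]))
E
```

```text
[ 0.5647 -0.0638  0.2395] -0.1291858359215248 [ 0.3756  0.3827 -0.4852  1.6613  0.1882  1.149  -0.2869]
[[323.9806 255.5447]]
```

View pics/w1.png

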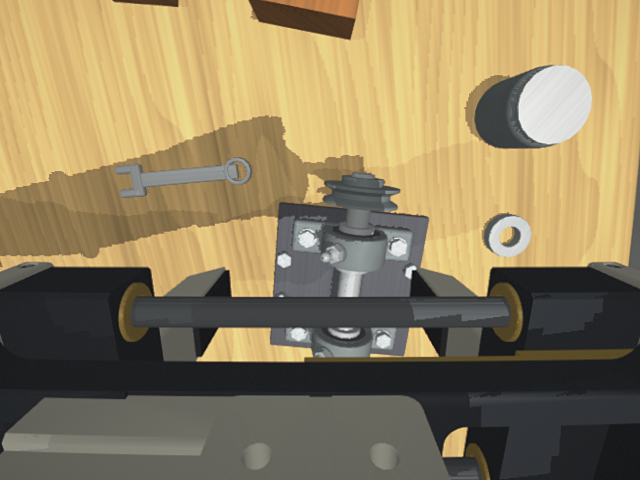

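```bash
python3 - <<'E'
from h import *
crop(cv2.imread("pics/w1.png"),290,215,370,285,9,"pics/w1c.png")
crop(cv2.imread("pics/w1.png"),240,0,370,50,6,"pics/w1d.png")
E
```

```text
(no output)
```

View pics/w1c.png

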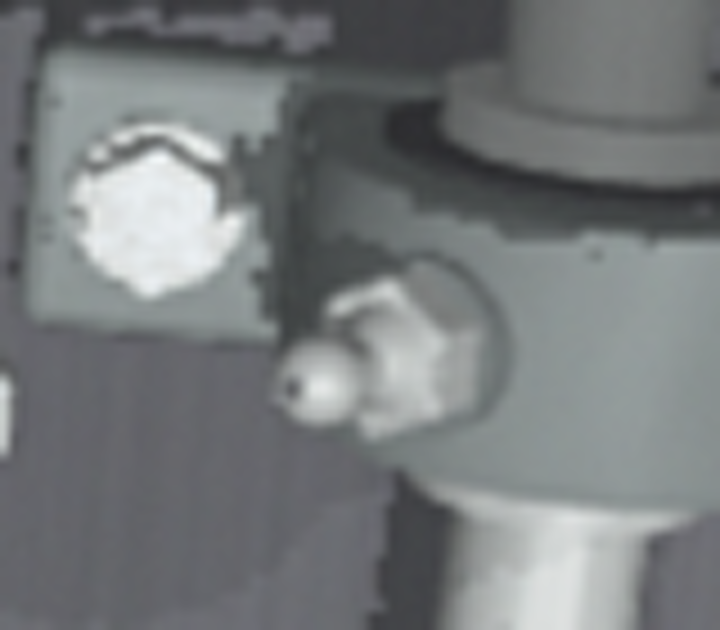

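The wrist view shows the target ball at about (324.9,257.2), against a prediction of (324.0,255.5), so they agree within 2 mm. I'll combine the views and then go to the gun.

```bash
python3 - <<'E'
from h import *
import pickle
T=camera_model("top");S=camera_model("scene");W=pickle.load(open("w1.pkl","rb"))
b=(290+318.5/9-.5,215+384.5/9-.5)
tb=(380+262.5/6-.5,180+365.5/6-.5); sb=(155+467.5/5.9-.5,270+85.5/5.9-.5)
print(b,tri([(T,tb),(S,sb),(W,b)]),tri([(W,b),(S,sb)]),tri([(W,b),(T,tb)]))
print([onz(c,q,.092) for c,q in((T,tb),(S,sb),(W,b))])
plan(np.array([.5947,.2036,.27]),down(0.2),-1)
E
```

```text
(324.8888888888889, 257.22222222222223) (array([ 0.5645, -0.095 ,  0.0946]), [np.float64(0.0009151306911087863), np.float64(0.0001693679037318308), np.float64(0.0010212380441192406)]) (array([ 0.565 , -0.0955,  0.0953]), [np.float64(0.000432688044948883), np.float64(0.0004326880449488785)]) (array([ 0.5644, -0.0948,  0.0957]), [np.float64(0.0009625665623408635), np.float64(0.0009625665623407755)])
[array([ 0.5644, -0.0949,  0.092 ]), array([ 0.5617, -0.094 ,  0.092 ]), array([ 0.5647, -0.0969,  0.092 ])]
clock 1.8 p [ 0.5633 -0.0669  0.2392] d [0.0314 0.2705 0.0308] rv [-0.0014  0.0058 -0.3336] N 7 F [-1.1512 -0.4736  0.3532] w 0.9997938758132277
[-0.005, -0.259, -0.029, -0.0, 0.002, -0.095, -1]
[0.008, -0.259, -0.029, -0.0, 0.002, -0.095, -1]
[0.02, -0.259, -0.029, -0.0, 0.002, -0.095, -1]
[0.032, -0.257, -0.029, -0.0, 0.002, -0.095, -1]
[0.044, -0.255, -0.029, -0.0, 0.002, -0.095, -1]
[0.057, -0.253, -0.029, -0.0, 0.002, -0.095, -1]
[0.069, -0.25, -0.029, -0.0, 0.002, -0.095, -1]
```

Request:
{"method": "play_rows", "body": {
  "rows": [
    [-0.005,-0.259,-0.029,0,0,-0.04,-1],
    [0.0,-0.259,-0.029,0,0,-0.04,-1],
    [0.012,-0.259,-0.029,0,0,-0.04,-1],
    [0.016,-0.257,-0.029,0,0,-0.04,-1],
    [0.02,-0.257,-0.029,0,0,-0.04,-1]
  ]
}}

```text
clock: 2.3
position: [0.5882, 0.1159, 0.258]
ee_rot: [3.133, -0.083, -0.018]
force: [0.9, -1.3, 0.2]
width: 0.998
```

Request:
{"method": "play_rows", "body": {
  "rows": [
    [0.025,-0.15,-0.029,0,0,0,-1],
    [0,0,0,0,0,0,-1]
  ]
}}

```text
clock: 2.5
position: [0.5923, 0.143, 0.2624]
ee_rot: [3.135, -0.077, -0.019]
force: [0.4, -0.6, -0.0]
width: 1.0
```

```bash
python3 - <<'E'
from h import *
import pickle
p,R,o=pose(); print(p,az(),o["joints"])
m=camera_model("wrist"); im=get_image("wrist"); cv2.imwrite("pics/w2.png",im); pickle.dump(m,open("w2.pkl","wb"))
print(proj(m,[[.5947,.2036,.184],[.5947,.2036,.13]]))
E
```

```text
[0.5923 0.143  0.2624] -0.049056406884924374 [ 0.0394  0.4498 -0.5395  1.5148  0.2367  1.2561 -0.5818]
[[320.1765 158.2911]
 [320.9349 156.5113]]
```

View pics/w2.png

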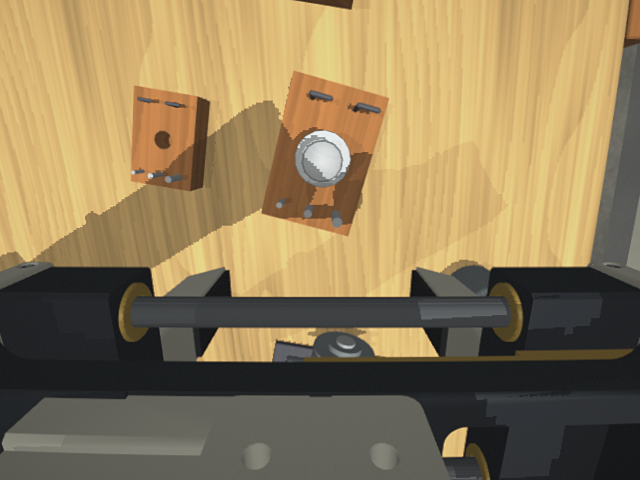

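The wrist view shows the gun's cap and collar concentric at about (322,158), against a prediction of (320,158). I'll measure it exactly.

```bash
python3 - <<'E'
from h import *
import pickle
W=pickle.load(open("w2.pkl","rb")); im=cv2.imread("pics/w2.png")
crop(im,280,115,370,200,7,"pics/w2c.png")
h=cv2.cvtColor(im,cv2.COLOR_BGR2HSV); m=((h[...,1]<60)).astype(np.uint8); m[:120]=0;m[200:]=0;m[:,:280]=0;m[:,365:]=0
n,l,s,c=cv2.connectedComponentsWithStats(m)
k=1+np.argmax(s[1:,4]); print(s[k],c[k]); cc=c[k]
cs,_=cv2.findContours((l==k).astype(np.uint8),cv2.RETR_EXTERNAL,cv2.CHAIN_APPROX_NONE); e=cv2.fitEllipse(max(cs,key=len)); print(e)
print(onz(W,e[0],.130))
E
```

```text
[ 295  130   56   57 2489] [322.1716 158.1703]
((322.1776428222656, 158.1658172607422), (54.96087646484375, 55.85951614379883), 173.62278747558594)
[0.5957 0.2022 0.13  ]
```

View pics/w2c.png

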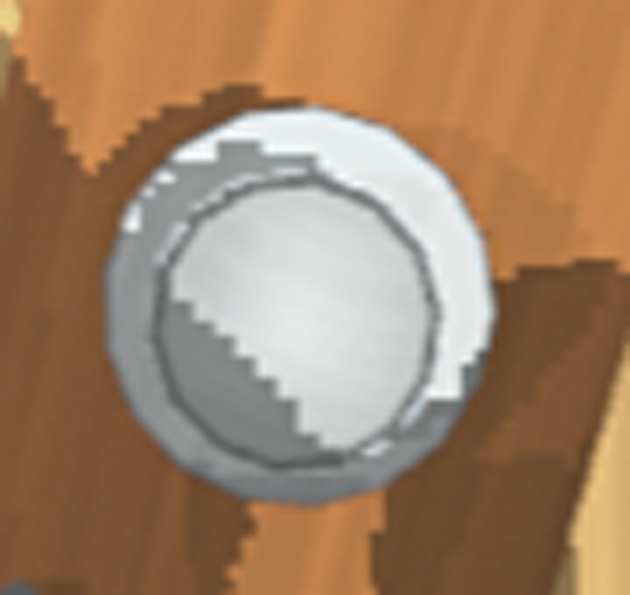

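```bash
python3 - <<'E'
from h import *
plan(np.array([.5953,.203,.215]),down(0),-1)
E
```

```text
clock 2.55 p [0.5922 0.141  0.262 ] d [ 0.0031  0.062  -0.047 ] rv [ 0.0072  0.0125 -0.0505] N 2 F [ 0.4688 -1.156  -0.2578] w 1.002828786736968
[0.002, -0.208, 0.155, 0.007, 0.012, -0.05, -1]
[0.006, -0.207, 0.156, 0.007, 0.012, -0.05, -1]
```

Request:
{"method": "play_rows", "body": {
  "rows": [
    [0.002,-0.208,0.12,0.007,0.012,-0.05,-1],
    [0.006,-0.207,0.14,0.007,0.012,-0.05,-1],
    [0,0,0,0,0,0,-1],
    [0,0,0,0,0,0,-1]
  ]
}}

```text
clock: 2.95
position: [0.5971, 0.1932, 0.2203]
ee_rot: [3.134, -0.019, -0.0]
force: [0.9, -0.7, 0.3]
width: 1.002
```

```bash
python3 - <<'E'
from h import *
plan(np.array([.5953,.203,.1338]),down(0),-1,step=.025)
E
```

```text
clock 2.95 p [0.5971 0.1932 0.2203] d [-0.0018  0.0098 -0.0865] rv [ 0.0072  0.0002 -0.012 ] N 4 F [ 0.9343 -0.6593  0.2529] w 1.001974574607805
[-0.003, -0.017, 0.144, 0.004, 0.0, -0.006, -1]
[-0.003, -0.017, 0.144, 0.004, 0.0, -0.006, -1]
[-0.003, -0.017, 0.144, 0.004, 0.0, -0.006, -1]
[-0.003, -0.017, 0.144, 0.004, 0.0, -0.006, -1]
```

Request:
{"method": "play_rows", "body": {
  "rows": [
    [-0.005,-0.035,0.14,0.004,0,-0.006,-1],
    [-0.005,-0.025,0.14,0.004,0,-0.006,-1],
    [0,0,0.14,0.004,0,-0.006,-1],
    [0,0,0,0,0,0,-1],
    [0,0,0,0,0,0,-1]
  ]
}}

```text
clock: 3.45
position: [0.599, 0.1897, 0.1581]
ee_rot: [3.135, -0.028, 0.005]
force: [0.5, -0.2, -0.2]
width: 1.003
```

```bash
python3 - <<'E'
from h import *
plan(np.array([.5953,.203,.1338]),down(0),-1,step=.025)
E
```

```text
clock 3.45 p [0.599  0.1897 0.1581] d [-0.0037  0.0133 -0.0243] rv [ 0.0067 -0.0033 -0.018 ] N 2 F [ 0.4589 -0.2369 -0.2491] w 1.0032731705284297
[-0.013, -0.044, 0.081, 0.007, -0.003, -0.018, -1]
[-0.013, -0.044, 0.081, 0.007, -0.003, -0.018, -1]
```

Request:
{"method": "play_rows", "body": {
  "rows": [
    [0,-0.06,0,0,0,0,-1]
  ]
}}

```text
clock: 3.55
position: [0.6001, 0.1962, 0.1589]
ee_rot: [3.133, -0.034, 0.007]
force: [0.1, 0.0, -0.3]
width: 0.997
```

Request:
{"method": "play_rows", "body": {
  "rows": [
    [0,0,0,0,0,0,-1]
  ]
}}

```text
clock: 3.65
position: [0.6005, 0.1979, 0.1604]
ee_rot: [3.135, -0.033, 0.009]
force: [-0.0, 0.5, 0.2]
width: 0.995
```

Request:
{"method": "play_rows", "body": {
  "rows": [
    [0,0,0,0,0,0,-1]
  ]
}}

```text
clock: 3.75
position: [0.601, 0.198, 0.1613]
ee_rot: [3.135, -0.033, 0.011]
force: [0.2, 0.5, -0.3]
width: 0.999
```

```bash
python3 - <<'E'
from h import *
plan(np.array([.5953,.203,.1338]),down(0),-1,step=.025)
E
```

```text
clock 3.75 p [0.601  0.198  0.1613] d [-0.0057  0.005  -0.0275] rv [ 0.0063 -0.0073 -0.0213] N 2 F [ 0.2172  0.4564 -0.3412] w 0.9987061205708063
[-0.02, -0.017, 0.091, 0.006, -0.007, -0.021, -1]
[-0.02, -0.017, 0.092, 0.006, -0.007, -0.021, -1]
```

Request:
{"method": "play_rows", "body": {
  "rows": [
    [-0.025,-0.022,0.1,0.008,-0.009,-0.025,-1],
    [-0.025,-0.022,0.08,0.008,-0.009,-0.025,-1],
    [-0.004,0,0.005,0,0,0,-1]
  ]
}}

```text
clock: 4.05
position: [0.5928, 0.2059, 0.1323]
ee_rot: [-3.138, -0.01, 0.001]
force: [0.2, 0.0, 1.0]
width: 1.001
```

```bash
python3 - <<'E'
from h import *
plan(np.array([.5953,.203,.1338]),down(0),-1,step=.025)
E
```

```text
clock 4.05 p [0.5928 0.2059 0.1323] d [ 0.0025 -0.0029  0.0015] rv [-0.0032  0.0007  0.0066] N 1 F [0.1639 0.0348 1.0236] w 1.0013248647667805
[0.016, 0.019, -0.01, -0.006, 0.001, 0.013, -1]
```

Request:
{"method": "play_rows", "body": {
  "rows": [
    [0.01,0.017,-0.01,-0.006,0.001,0.01,-1]
  ]
}}

```text
clock: 4.15
position: [0.5935, 0.2035, 0.1329]
ee_rot: [3.141, 0.004, -0.003]
force: [-0.1, 0.4, 0.3]
width: 0.997
```

Request:
{"method": "play_rows", "body": {
  "rows": [
    [0,0,0,0,0,0,-1]
  ]
}}

```text
clock: 4.25
position: [0.5936, 0.2031, 0.1327]
ee_rot: [3.141, 0.003, -0.004]
force: [1.0, -0.5, -0.7]
width: 1.0
```

```bash
python3 - <<'E'
from h import *
plan(np.array([.5953,.203,.1338]),down(0),-1,step=.025)
im=get_image("wrist"); cv2.imwrite("pics/w3.png",im)
E
```

```text
clock 4.25 p [0.5936 0.2031 0.1327] d [ 0.0017 -0.0001  0.0011] rv [0.0006 0.0023 0.0019] N 1 F [ 1.0434 -0.5035 -0.676 ] w 1.000179741904247
[0.011, 0.001, -0.007, 0.001, 0.005, 0.004, -1]
```

View pics/w3.png

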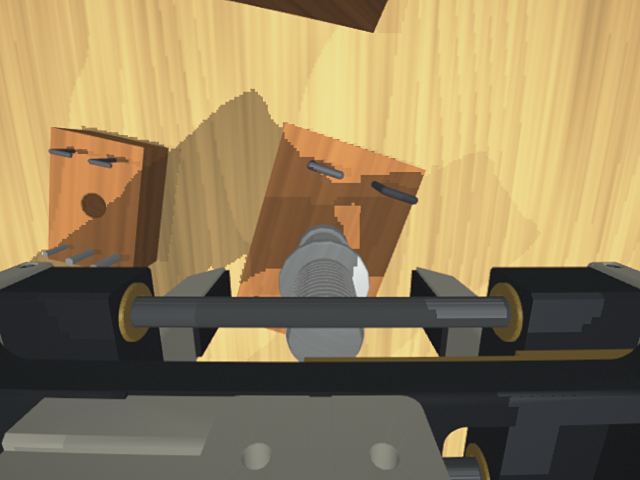

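The gun stands between the fingers. I'll close with a firm grip.

Request:
{"method": "play_rows", "body": {
  "rows": [
    [0.005,0,0,0,0,0,1],
    [0,0,0,0,0,0,1],
    [0,0,0,0,0,0,1],
    [0,0,0,0,0,0,1],
    [0,0,0,0,0,0,1]
  ],
  "force": 45
}}

```text
clock: 4.8
position: [0.5951, 0.2034, 0.1337]
ee_rot: [-3.141, -0.002, 0.001]
force: [-0.1, -0.5, -0.5]
width: 0.611
```

Request:
{"method": "play_rows", "body": {
  "rows": [
    [0,0,0,0,0,0,1],
    [0,0,0,0,0,0,1]
  ]
}}

```text
clock: 5.0
position: [0.5951, 0.2034, 0.1338]
ee_rot: [-3.141, -0.002, 0.001]
force: [1.4, -0.1, 0.0]
width: 0.442
```

Request:
{"method": "play_rows", "body": {
  "rows": [
    [0,0,0,0,0,0,1],
    [0,0,0,0,0,0,1],
    [0,0,0,0,0,0,1],
    [0,0,0,0,0,0,1]
  ]
}}

```text
clock: 5.4
position: [0.5952, 0.2034, 0.1338]
ee_rot: [-3.141, -0.002, 0.0]
force: [0.1, -0.5, -0.7]
width: 0.32
```

Gripped: the opening of 0.32 × 92 mm is about 29.5 mm, which matches the grip diameter. I'll lift straight up.

Request:
{"method": "play_rows", "body": {
  "rows": [
    [0,0,-0.1,0,0,0,1],
    [0,0,-0.15,0,0,0,1],
    [0,0,-0.15,0,0,0,1],
    [0,0,-0.15,0,0,0,1],
    [0,0,-0.15,0,0,0,1]
  ]
}}

```text
clock: 5.9
position: [0.5919, 0.2018, 0.2401]
ee_rot: [3.138, 0.004, -0.017]
force: [-0.2, -0.3, -3.8]
width: 0.317
```

Request:
{"method": "play_rows", "body": {
  "rows": [
    [0,0,-0.15,0,0,0,1],
    [0,0,-0.15,0,0,0,1],
    [0,0,-0.1,0,0,0,1],
    [0,0,0,0,0,0,1],
    [0,0,0,0,0,0,1]
  ]
}}

```text
clock: 6.4
position: [0.5914, 0.2024, 0.3086]
ee_rot: [3.14, 0.006, -0.012]
force: [-1.0, -0.7, -5.4]
width: 0.32
```

```bash
python3 - <<'E'
from h import *
import pickle
p,R,o=pose(); print(p,R.as_rotvec(),o["joints"],o["force"],o["ft_torque"],o["width"])
m=camera_model("wrist"); im=get_image("wrist"); cv2.imwrite("pics/w4.png",im); pickle.dump(m,open("w4.pkl","wb"))
M=R.as_matrix()
print("in tool frame cam:",R.inv().apply(-m["R"].T@m["t"]-p), M.T@m["R"].T)
pts=[p+M@np.array([0,0,z]) for z in (.119,.0955,.072,.06)]
print(proj(m,pts))
cv2.imwrite("pics/s4.png",get_image("scene"));p,R,o=pose();print(p)
cv2.imwrite("pics/t4.png",get_image("top"))
E
```

```text
[0.5914 0.2024 0.3086] [ 3.14    0.0063 -0.012 ] [-0.0483  0.4509 -0.5623  1.403   0.2369  1.3632 -0.6116] [-0.9895 -0.6758 -5.4062] [-0.0757 -0.0528 -0.005 ] 0.3202395966947912
in tool frame cam: [ 0.0003 -0.0661 -0.1576] [[ 1.     -0.0007 -0.0005]
 [ 0.0008  0.9677  0.2519]
 [ 0.0003 -0.2519  0.9677]]
[[319.9168 230.5104]
 [319.8901 237.4487]
 [319.8583 245.7081]
 [319.8396 250.563 ]]
[0.5914 0.2024 0.308 ]
```

View pics/w4.png

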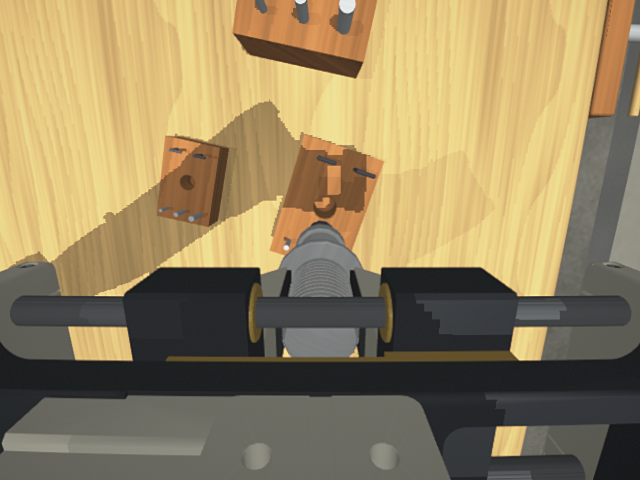

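View pics/s4.png

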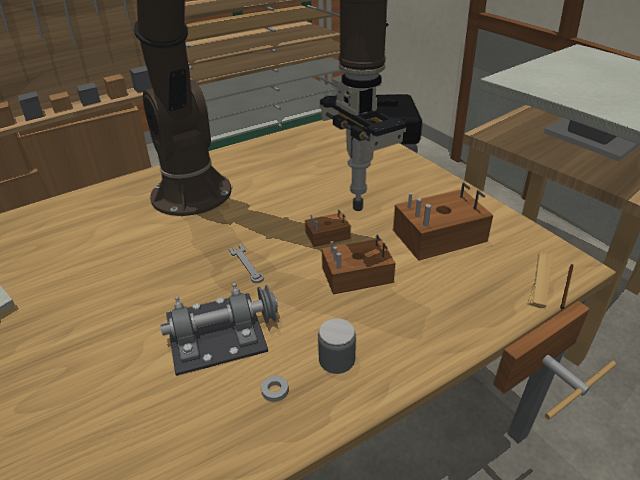

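The gun is out, with the dark coupler hanging at about (358,203) in the scene view. I'll zoom in to check where the coupler sits relative to the tool axis.

```bash
python3 - <<'E'
from h import *
crop(cv2.imread("pics/s4.png"),330,140,390,220,7,"pics/s4c.png")
crop(cv2.imread("pics/w4.png"),280,190,360,270,7,"pics/w4c.png")
a=cv2.imread("pics/s4c.png");b=cv2.imread("pics/w4c.png")
cv2.imwrite("pics/c4.png",np.hstack([cv2.resize(a,(420,560)),cv2.resize(b,(380,380+180))[:560]]))
p=np.array([.5914,.2024,.3083]); R=Ro.from_rotvec([3.14,.0063,-.012]).as_matrix()
S=camera_model("scene")
print(proj(S,[p+R@np.array([0,0,z]) for z in (.119,.095,.06,.006)]))
E
```

```text
[[357.6104 208.3176]
 [357.8935 199.0427]
 [358.3144 185.0898]
 [358.9823 162.5261]]
```

View pics/s4c.png

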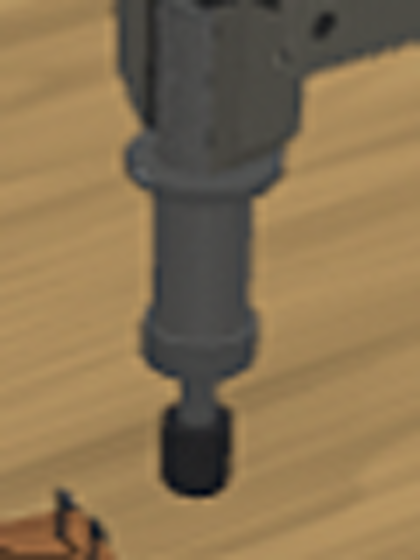

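View pics/w4c.png

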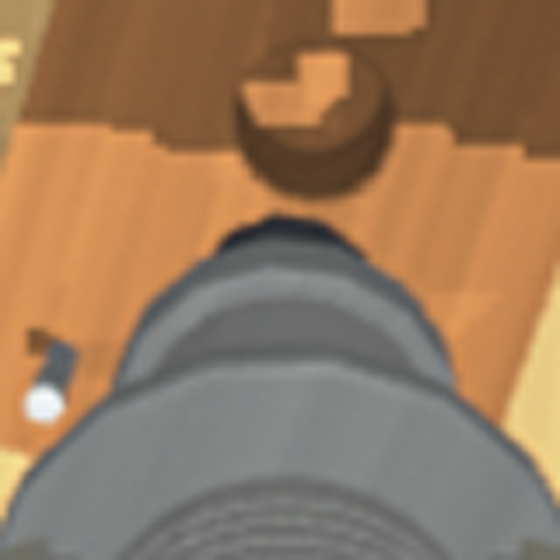

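```bash
python3 - <<'E'
from h import *
import pickle
W=pickle.load(open("w4.pkl","rb"))
p=np.array([.5914,.2024,.3086]); R=Ro.from_rotvec([3.14,.0063,-.012]).as_matrix()
for z,r in((.119,.0115),(.0958,.0115),(.074,.018),(.06,.018),(.010,.024),(.004,.024)):
    th=np.linspace(0,2*np.pi,100); q=proj(W,[p+R@np.array([r*np.cos(t),r*np.sin(t),z]) for t in th])
    i=q[:,1].argmin(); print(z,q[i],"crop",(q[i]-[280,190]+.5)*7-.5,"x range crop",((q[:,0].min()-280+.5)*7,(q[:,0].max()-280+.5)*7))
E
```

```text
0.119 [319.6749 217.3142] crop [280.7243 194.1993] x range crop (np.float64(188.7180296173109), np.float64(376.94345679799017))
0.0958 [319.6265 223.0877] crop [280.3852 234.6137] x range crop (np.float64(180.44802884756496), np.float64(384.8157624602221))
0.074 [319.4167 220.6033] crop [278.9167 217.223 ] x range crop (np.float64(108.44197807735918), np.float64(456.3565396944445))
0.06 [319.367  224.8553] crop [278.5687 246.9874] x range crop (np.float64(97.90799166968594), np.float64(466.5584298283487))
0.01 [318.9256 234.3419] crop [275.4793 313.3936] x range crop (np.float64(-30.74918204667182), np.float64(593.5537623613321))
0.004 [318.8801 237.2504] crop [275.1609 333.7527] x range crop (np.float64(-41.32316066254742), np.float64(603.8922494806467))
```

The gun lies on the tool axis within about 1–2 mm. In the scene view the mouth is at (357.6,208.1), against a prediction of (357.6,208.3). The wrist camera shows both the ball and the gun shifted the same way by about 3 px, which points to calibration bias in that camera. Next I'll go to a standoff on the nipple axis.

```bash
cat >> h.py <<'E'
YAW=-.2223
B=np.array([.5643,-.0949,.0925])
n=np.array([-np.sin(np.radians(35))*np.cos(YAW),-np.sin(np.radians(35))*np.sin(YAW),np.cos(np.radians(35))])
RT=tooln(n,YAW)
E
python3 - <<'E'
from h import *
print(n,RT.as_rotvec())
plan(B+n*.2,RT,1)
E
```

```text
[-0.5595  0.1265  0.8192] [ 2.9161 -0.3255  0.9194]
clock 6.55 p [0.5913 0.2023 0.3077] d [-0.1389 -0.2719 -0.0514] rv [-0.0663  0.6168  0.2202] N 7 F [ 0.695  -0.6089 -3.1417] w 0.3149768570266839
[-0.133, 0.258, 0.051, -0.019, 0.176, 0.063, 1]
[-0.129, 0.262, 0.042, -0.019, 0.176, 0.063, 1]
[-0.124, 0.266, 0.033, -0.019, 0.176, 0.063, 1]
[-0.118, 0.269, 0.025, -0.019, 0.176, 0.063, 1]
[-0.111, 0.273, 0.017, -0.019, 0.176, 0.063, 1]
[-0.104, 0.276, 0.01, -0.019, 0.176, 0.063, 1]
[-0.096, 0.279, 0.004, -0.019, 0.176, 0.063, 1]
```

Request:
{"method": "play_rows", "body": {
  "rows": [
    [-0.09,0.16,0.0,-0.012,0.1,0.04,1],
    [-0.129,0.262,0.0,-0.019,0.176,0.063,1],
    [-0.124,0.266,0.02,-0.019,0.176,0.063,1],
    [-0.118,0.269,0.025,-0.019,0.176,0.063,1],
    [-0.111,0.273,0.017,-0.019,0.176,0.063,1]
  ]
}}

```text
clock: 7.05
position: [0.4967, 0.0213, 0.2813]
ee_rot: [3.031, -0.218, 0.61]
force: [0.4, -0.5, -3.9]
width: 0.323
```

```bash
python3 - <<'E'
from h import *
print(pose()[2]["joints"])
plan(B+n*.2,RT,1)
E
```

```text
[ 0.2422 -0.0028 -0.5081  2.0786  0.2538  0.7186 -0.5719]
clock 7.05 p [0.4967 0.0213 0.2813] d [-0.0443 -0.0909 -0.025 ] rv [-0.0251  0.2123  0.0733] N 3 F [ 0.4375 -0.5027 -3.9256] w 0.32253531773453087
[-0.085, 0.214, 0.027, -0.017, 0.142, 0.049, 1]
[-0.082, 0.215, 0.023, -0.017, 0.142, 0.049, 1]
[-0.078, 0.217, 0.02, -0.017, 0.142, 0.049, 1]
```

Request:
{"method": "play_rows", "body": {
  "rows": [
    [-0.075,0.19,0.015,-0.015,0.14,0.045,1],
    [-0.07,0.18,0.015,-0.015,0.14,0.045,1],
    [-0.05,0.12,0.0,-0.01,0.08,0.03,1],
    [0,0,0,0,0,0,1],
    [0,0,0,0,0,0,1]
  ]
}}

```text
clock: 7.55
position: [0.4455, -0.0569, 0.2565]
ee_rot: [2.928, -0.323, 0.862]
force: [0.2, -0.9, -3.5]
width: 0.325
```

```bash
python3 - <<'E'
from h import *
print(pose()[2]["joints"])
plan(B+n*.17,RT,1,step=.03)
E
```

```text
[ 0.3384 -0.155  -0.429   2.3568  0.3098  0.3983 -0.5772]
clock 7.55 p [ 0.4455 -0.0569  0.2565] d [ 0.0237 -0.0165 -0.0248] rv [0.0081 0.0373 0.0054] N 2 F [ 0.2017 -0.9157 -3.5498] w 0.3249700272988772
[0.03, 0.035, 0.118, 0.008, 0.037, 0.005, 1]
[0.028, 0.036, 0.118, 0.008, 0.037, 0.005, 1]
```

Request:
{"method": "play_rows", "body": {
  "rows": [
    [0.03,0.035,0.115,0.008,0.037,0.005,1],
    [0.028,0.036,0.1,0.008,0.037,0.005,1],
    [0,0,0,0,0,0,1],
    [0,0,0,0,0,0,1]
  ]
}}

```text
clock: 7.95
position: [0.4706, -0.0702, 0.2345]
ee_rot: [2.92, -0.319, 0.919]
force: [-0.8, 0.5, -4.0]
width: 0.323
```

```bash
python3 - <<'E'
from h import *
import pickle
print(pose()[2]["joints"])
plan(B+n*.17,RT,1,step=.03)
for c in("wrist","top","scene"):
    p,R,o=pose(); m=camera_model(c); im=get_image(c); cv2.imwrite(f"pics/{c}5.png",im); 
    M=R.as_matrix(); pickle.dump((p,M,m),open(c+"5.pkl","wb"))
    print(c,p,R.as_rotvec(),proj(m,[B]+[p+M@np.array([0,0,z]) for z in (.1198,.0958)]))
E
```

```text
[ 0.4259 -0.0711 -0.4855  2.3817  0.5069  0.2658 -0.7392]
clock 7.95 p [ 0.4706 -0.0702  0.2345] d [-0.0014 -0.0032 -0.0027] rv [-0.004   0.0015  0.0034] N 1 F [-0.7845  0.4902 -3.9511] w 0.3234492987643679
[-0.014, 0.023, 0.012, -0.008, 0.003, 0.007, 1]
wrist [ 0.4706 -0.0702  0.2345] [ 2.9201 -0.319   0.9186] [[318.0764 222.3151]
 [319.9042 230.3388]
 [319.8775 237.4214]]
top [ 0.4707 -0.0702  0.2347] [ 2.92   -0.319   0.9193] [[423.3341 240.4268]
 [424.5541 251.6255]
 [426.0001 257.8368]]
scene [ 0.4706 -0.0702  0.2349] [ 2.9195 -0.3189  0.9201] [[233.8131 284.6623]
 [230.2768 259.9874]
 [227.7432 248.8003]]
```

View pics/wrist5.png

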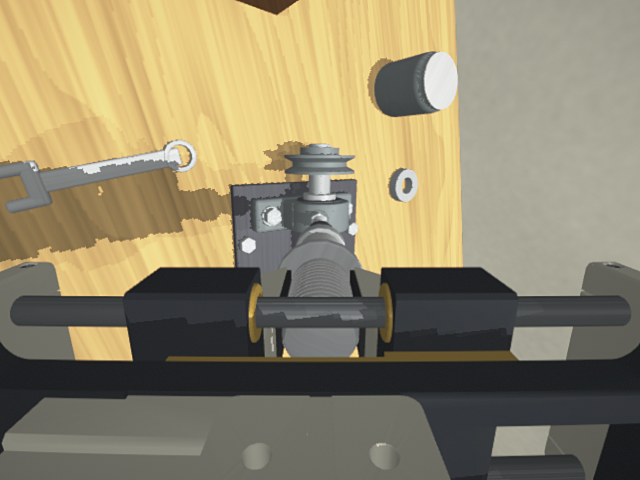

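View pics/top5.png

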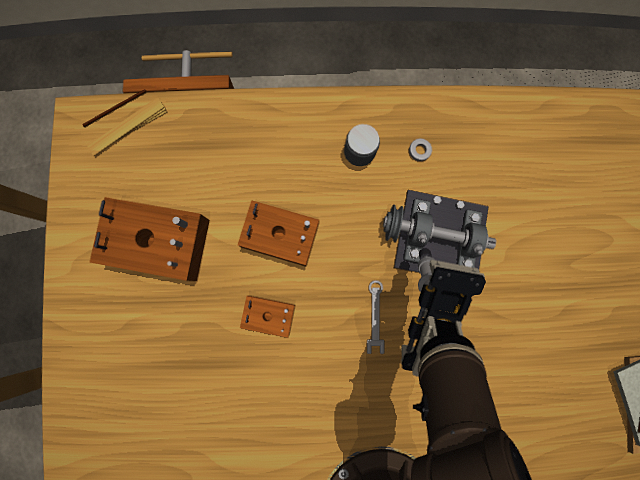

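View pics/scene5.png

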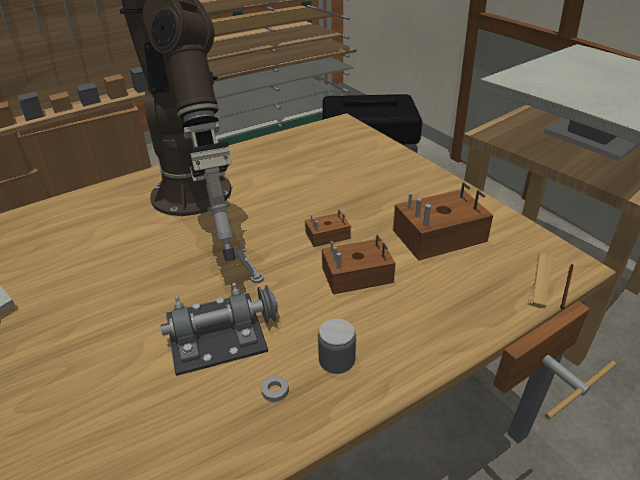

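The standoff is reached and the spanner is clear. Zooming in to see the coupler and ball together.

```bash
python3 - <<'E'
from h import *
a=cv2.imread("pics/wrist5.png")[190:270,280:360];b=cv2.imread("pics/top5.png")[220:280,395:455];c=cv2.imread("pics/scene5.png")[230:300,200:270]
f=lambda i,s:cv2.resize(i,(s,s),interpolation=cv2.INTER_CUBIC)
cv2.imwrite("pics/c5.png",np.vstack([np.hstack([f(b,400),f(c,400)])]))
cv2.imwrite("pics/w5c.png",f(a,560))
E
```

```text
(no output)
```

View pics/c5.png

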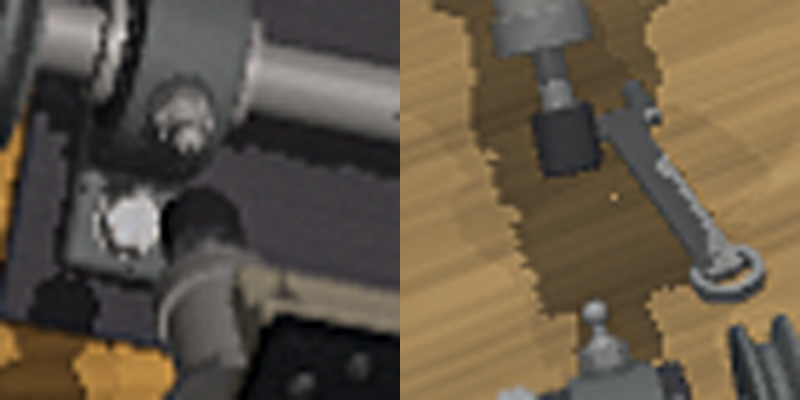

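View pics/w5c.png

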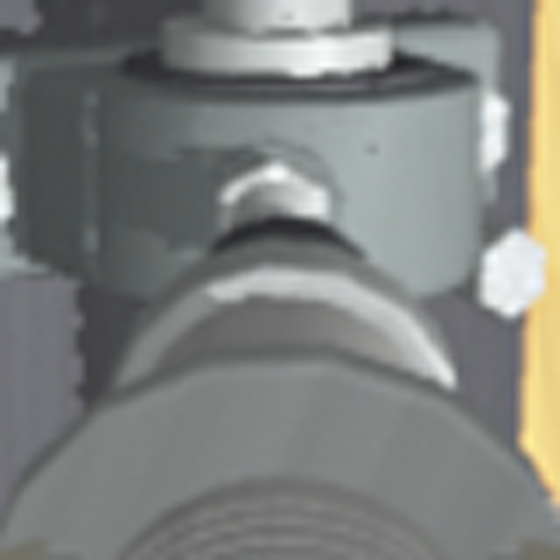

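The gun matches its predicted position: coupler centre at (229.0,254.1) in the scene view against (229.0,254.4) predicted, and the wrist view agrees with the predicted sideways offset. Joint 6 is heading for its lower limit (0.27 against 0.12), so I'll advance in small steps and watch it.

```bash
python3 - <<'E'
from h import *
plan(B+n*.14,RT,1,step=.02)
E
```

```text
clock 8.1 p [ 0.4706 -0.0702  0.2351] d [ 0.0154 -0.007  -0.0279] rv [-0.0039 -0.0001  0.0036] N 2 F [-0.1643  0.6726 -3.8779] w 0.31812452028293764
[-0.008, 0.012, 0.108, -0.004, -0.0, 0.004, 1]
[-0.008, 0.011, 0.108, -0.004, -0.0, 0.004, 1]
```

Request:
{"method": "play_rows", "body": {
  "rows": [
    [-0.01,0.014,0.1,-0.004,0,0.004,1],
    [-0.008,0.012,0.1,-0.004,0,0.004,1],
    [0,0,0,0,0,0,1]
  ]
}}

```text
clock: 8.4
position: [0.4862, -0.0762, 0.2111]
ee_rot: [2.914, -0.324, 0.926]
force: [-0.7, 0.2, -4.5]
width: 0.32
```

```bash
python3 - <<'E'
from h import *
print(pose()[2]["joints"])
plan(B+n*.14,RT,1,step=.02)
p=pose()[0]-B; print("axial",p@n,"lateral tool",RT.inv().apply(p))
E
```

```text
[ 0.4785  0.0119 -0.5513  2.393   0.8889  0.2241 -1.1152]
clock 8.4 p [ 0.4862 -0.0762  0.2111] d [-0.0002 -0.001  -0.0039] rv [-0.0005 -0.0049  0.0009] N 1 F [-0.7155  0.221  -4.5236] w 0.31966921693887623
[-0.015, 0.007, 0.021, -0.001, -0.01, 0.002, 1]
axial 0.14317613615419272 lateral tool [ 0.0022 -0.001  -0.1432]
```

Request:
{"method": "play_rows", "body": {
  "rows": [
    [-0.014,0.006,0.05,-0.001,-0.008,0.002,1],
    [-0.004,0,0.05,0,0,0,1]
  ]
}}

```text
clock: 8.6
position: [0.4926, -0.0781, 0.1989]
ee_rot: [2.914, -0.325, 0.923]
force: [0.6, 0.5, -4.4]
width: 0.318
```

```bash
cat >> h.py <<'E'
def st():
    p,R,o=pose(); q=p-B
    print("clk",round(o["clock"],2),"axial",round(float(q@n),4),"lat tool",RT.inv().apply(q)[:2],"rot err",(R.inv()*RT).as_rotvec(),"F tool",R.inv().apply(o["force"]),"w",round(o["width"],3),"\n J",o["joints"])
E
python3 -c "
from h import *
st()"
```

```text
clk 8.6 axial 0.1294 lat tool [ 0.0007 -0.0006] rot err [ 0.0003 -0.0025  0.0006] F tool [-2.0821 -0.6348  3.8568] w 0.318 
 J [ 0.4551  0.0503 -0.5367  2.3983  1.0777  0.2211 -1.3028]
```

```bash
python3 - <<'E'
from h import *
o=[]
for c in("wrist","top","scene"):
    p,R,_=pose(); m=camera_model(c); im=get_image(c); cv2.imwrite(f"pics/{c}6.png",im); M=R.as_matrix()
    print(c,proj(m,[B]+[p+M@np.array([0,0,z]) for z in (.1198,.0958)]))
a=cv2.imread("pics/wrist6.png")[190:270,280:360];b=cv2.imread("pics/top6.png")[220:270,400:450];c=cv2.imread("pics/scene6.png")[250:300,210:260]
f=lambda i,s:cv2.resize(i,(s,s),interpolation=cv2.INTER_CUBIC)
cv2.imwrite("pics/c6.png",np.hstack([f(b,400),f(c,400)]))
cv2.imwrite("pics/w6c.png",f(a,560))
st()
E
```

```text
wrist [[318.7374 228.4637]
 [319.9079 230.3815]
 [319.8824 237.4661]]
top [[423.3341 240.4268]
 [423.5671 242.0306]
 [424.8744 247.755 ]]
scene [[233.8131 284.6623]
 [233.2961 280.3024]
 [230.7896 269.1695]]
clk 8.75 axial 0.1293 lat tool [ 0.0005 -0.0009] rot err [-0.0005 -0.0019  0.0013] F tool [-2.2165  0.624   2.9519] w 0.324 
 J [ 0.455   0.0505 -0.537   2.3983  1.0754  0.2207 -1.3   ]
```

View pics/c6.png

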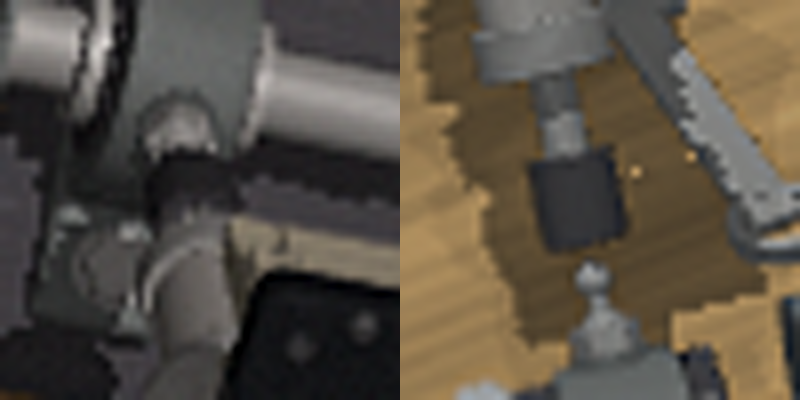

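View pics/w6c.png

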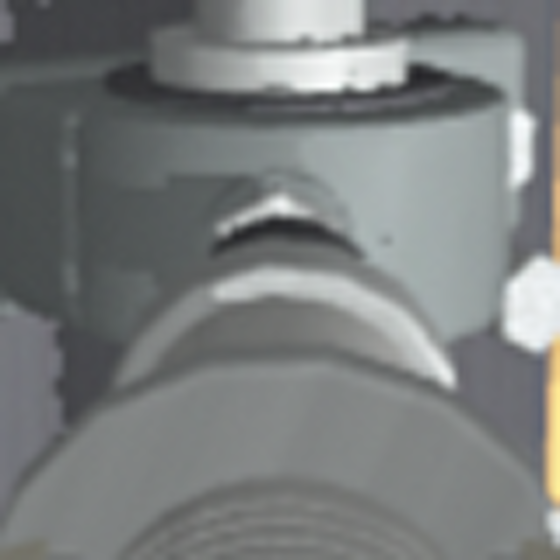

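The coupler is just off the ball and lined up in all three views:
- **Scene:** the coupler axis passes about 0.4 px from the ball.
- **Wrist:** the sideways offset is as predicted.

Next I'll press on along the axis in small steps.

Request:
{"method": "play_rows", "body": {
  "rows": [
    [-0.004,0,0.05,0,-0.003,0.002,1]
  ]
}}

```text
clock: 8.85
position: [0.4964, -0.0784, 0.1935]
ee_rot: [2.915, -0.324, 0.922]
force: [0.1, -1.0, -3.5]
width: 0.321
```

```bash
python3 -c "
from h import *
st()"
```

```text
clk 8.85 axial 0.1228 lat tool [ 0.0007 -0.0011] rot err [-0.0002 -0.002   0.0006] F tool [-1.7897  0.9304  3.0296] w 0.321 
 J [ 0.4409  0.0683 -0.527   2.3994  1.164   0.2216 -1.3889]
```

Request:
{"method": "play_rows", "body": {
  "rows": [
    [-0.002,0,0.04,0,-0.002,0.002,1]
  ]
}}

```text
clock: 8.95
position: [0.4995, -0.0791, 0.1891]
ee_rot: [2.915, -0.326, 0.922]
force: [-4.4, -0.5, 0.6]
width: 0.318
```

```bash
python3 -c "
from h import *
st()"
```

```text
clk 8.95 axial 0.1174 lat tool [ 0.0008 -0.0011] rot err [ 0.0003 -0.0018 -0.0003] F tool [-3.0876  1.4336 -2.8913] w 0.318 
 J [ 0.4292  0.0831 -0.5181  2.4001  1.2341  0.2234 -1.4592]
```

Request:
{"method": "play_rows", "body": {
  "rows": [
    [-0.004,0,0.05,0,-0.002,0,1]
  ]
}}

```text
clock: 9.05
position: [0.5031, -0.0802, 0.1834]
ee_rot: [2.914, -0.326, 0.921]
force: [-1.5, -2.2, -5.2]
width: 0.317
```

```bash
python3 -c "
from h import *
st()"
```

```text
clk 9.05 axial 0.1105 lat tool [ 0.0006 -0.0009] rot err [ 0.0011 -0.0017 -0.0004] F tool [-3.8326  2.5013  3.7173] w 0.317 
 J [ 0.4157  0.1017 -0.5075  2.4015  1.3231  0.2265 -1.5472]
```

It snapped in: the force rose to about 6 N and dropped again, and the axial position is 110.5 mm against 110.2 mm expected for a seated ball. I'll keep pushing against the spring.

Request:
{"method": "play_rows", "body": {
  "rows": [
    [-0.002,0,0.04,0.001,-0.002,0,1]
  ],
  "force": 55
}}

```text
clock: 9.15
position: [0.5062, -0.0808, 0.179]
ee_rot: [2.914, -0.326, 0.921]
force: [-10.6, 1.8, 7.9]
width: 0.32
```

Request:
{"method": "play_rows", "body": {
  "rows": [
    [-0.002,0,0.05,0.001,-0.002,0,1]
  ]
}}

```text
clock: 9.25
position: [0.5099, -0.0815, 0.1737]
ee_rot: [2.914, -0.325, 0.922]
force: [-12.1, 2.1, 9.8]
width: 0.318
```

```bash
python3 -c "
from h import *
st()"
```

```text
clk 9.25 axial 0.0987 lat tool [ 0.0007 -0.0011] rot err [ 0.001  -0.0019  0.0007] F tool [ -4.4479   0.6208 -15.0679] w 0.318 
 J [ 0.4019  0.1344 -0.4978  2.402   1.4669  0.2341 -1.6867]
```

Request:
{"method": "play_rows", "body": {
  "rows": [
    [-0.002,0,0.012,0,-0.002,0,1]
  ]
}}

```text
clock: 9.35
position: [0.5105, -0.0816, 0.1728]
ee_rot: [2.914, -0.324, 0.921]
force: [-13.0, 2.2, 11.0]
width: 0.321
```

```bash
python3 - <<'E'
from h import *
st()
for c in("wrist","top","scene"):
    im=get_image(c); cv2.imwrite(f"pics/{c}7.png",im)
a=cv2.imread("pics/wrist7.png")[190:270,280:360];b=cv2.imread("pics/top7.png")[215:265,400:450];c=cv2.imread("pics/scene7.png")[250:300,210:260]
f=lambda i,s:cv2.resize(i,(s,s),interpolation=cv2.INTER_CUBIC)
cv2.imwrite("pics/c7.png",np.hstack([f(b,400),f(c,400)]))
cv2.imwrite("pics/w7c.png",f(a,560))
st()
E
```

```text
clk 9.35 axial 0.0976 lat tool [ 0.0007 -0.0011] rot err [ 0.0014 -0.0017  0.0014] F tool [ -4.446    0.7321 -16.5702] w 0.321 
 J [ 0.4011  0.1376 -0.4981  2.4018  1.4777  0.2361 -1.6971]
clk 9.5 axial 0.098 lat tool [ 0.0007 -0.0011] rot err [ 0.0015 -0.002   0.0014] F tool [ -3.365    0.7594 -16.1273] w 0.316 
 J [ 0.4014  0.1364 -0.4984  2.402   1.4748  0.2359 -1.6944]
```

View pics/c7.png

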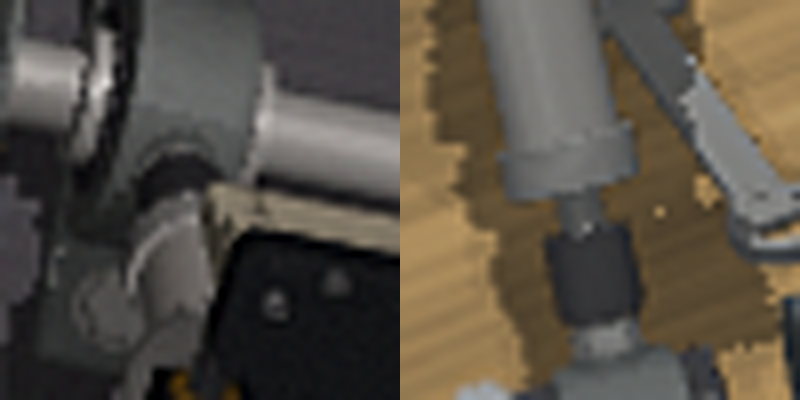

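View pics/scene7.png

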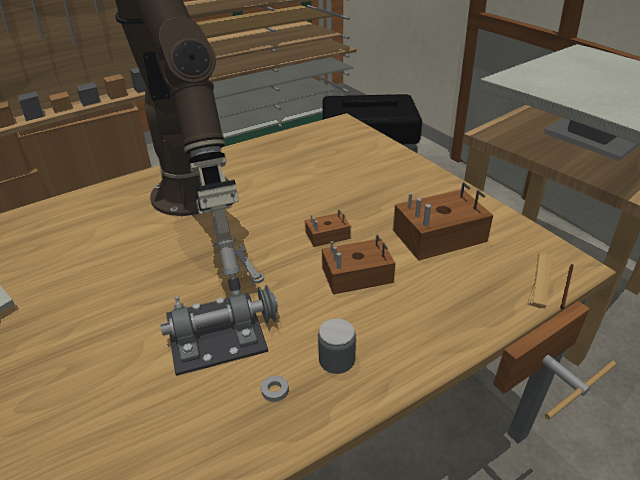

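In the scene crop the stem between cap and coupler has shrunk from about 20 mm to about 10 mm, and the ball is inside the coupler. I'll nudge about 1 mm more for margin and hold.

Request:
{"method": "play_rows", "body": {
  "rows": [
    [-0.002,0,0.014,0,-0.002,0,1]
  ]
}}

```text
clock: 9.6
position: [0.5107, -0.0816, 0.1725]
ee_rot: [2.913, -0.323, 0.922]
force: [-13.3, 1.9, 11.0]
width: 0.32
```

```bash
python3 - <<'E'
from h import *
st()
for i in range(6): im=get_image("scene")
cv2.imwrite("pics/scene8.png",im); crop(im,205,225,265,305,7,"pics/s8c.png")
st()
E
```

```text
clk 9.6 axial 0.0972 lat tool [ 0.0007 -0.0011] rot err [ 0.0021 -0.0023  0.0021] F tool [ -4.6161   1.0512 -16.6643] w 0.32 
 J [ 0.4006  0.1388 -0.4989  2.4022  1.4857  0.238  -1.7051]
clk 9.9 axial 0.0972 lat tool [ 0.0007 -0.0011] rot err [ 0.0021 -0.0023  0.0021] F tool [ -4.7331   1.3351 -15.943 ] w 0.323 
 J [ 0.4007  0.1388 -0.4989  2.4022  1.4856  0.238  -1.705 ]
```

View pics/s8c.png

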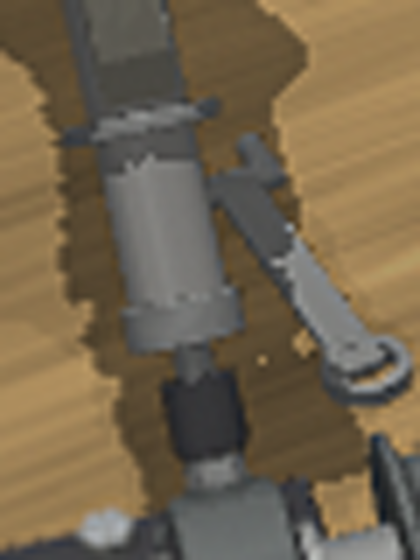

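The pose is steady at an axial position of 97.2 mm, which means the nozzle is about 13 mm in. The axial force is about 16 N plus the gun's weight, roughly 19.5 N, which matches the spring. Handing in.

```bash
python3 - <<'E'
from h import *
print(sign_off()); st()
E
```

```text
the job is handed in; nothing more can be done
None
the job is handed in; nothing more can be done
```

The gun is snapped onto the nipple by the belt pulley, pressed in and still gripped. I handed the job in at about 9.9 s of the 45 s; no verdict was reported.

I lifted the gun straight out of the middle-sized block, tilted it onto the nipple's axis and pressed. The coupler snapped on after about 6 N of push, with the ball within about 0.3 mm of where a seated ball should be. I then kept pushing along the axis.

Last checks before handing in:
- **Nozzle:** about 13 of 14 mm in, worked out from the hand's travel. I had no direct reading of the nozzle.
- **Push:** about 19.5 N along the axis once the gun's weight is added to the measured force. This fits the spring at that depth, so the gun had not slipped noticeably in the fingers.
- **Alignment:** the hand's axis is within about 0.003 rad of the measured nipple axis, and sideways it is about 1.3 mm from the measured ball position.
- **Grip:** set to 55 N, with the opening steady at about 29.5 mm on the 30 mm grip.
- **Hold:** the pose did not move over 0.3 s before hand-in.
- **Bench:** the spanner, tin and spare bearing look where they were in the pictures, though I did not measure them.

Some readings disagreed:
- **Ball height:** the cameras put it at about 94–95 mm, against the stated 92 mm. I used 92.5 mm.
- **Wrist camera:** it reads about 2 mm off sideways compared with the other two.
- **Nozzle picture:** the last close-up with a stem reading, taken about 1 mm before the final push, suggested only about 10 mm pushed in. I judged that less reliable than the travel and force readings.

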